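# Click the long logger's circuit board home

## Robot

A 6-joint arm with a two-finger parallel gripper is mounted at the origin on a cart in front of the work surface, level with it; the furniture and walls round the work are solid. World frame = base frame: x ahead of the robot, y to its left, z up, the work surface at z = 0. Lengths are in m, angles in rad, forces in N, time in s.
With the tool pointing down it reaches from about 0.375 to 0.825 m from the base axis. Payload 5.5 kg.
Tool frame: the origin (TCP) lies between the finger pads; the fingertips stand 17 mm ahead of it and the grasp point (between the pads) lies 2 mm behind it (arm.tip_reach is the distance from the TCP to the fingertips, in m); z points along the fingers, y is the direction in which the jaws open and shut (so a half turn about z gives the same grasp; the last joint's range is limited). The gripper opens to 85 mm and grips with 20 to 120 N. Pads are 22 mm wide; open, the fingers measure 114 mm over their backs; the gripper's body (76 mm by 85 mm) begins 54 mm behind the grasp point. The pads swing forward as they close: fully open they stand 13 mm farther back than shut.
Start: joints at [1.276, 0.314, -0.047, 1.21, 0, 1.571], TCP at [0.174, 0.574, 0.248] pointing down, gripper open.
Joint ranges: [-2.67, 2.67], [-0.69, 1.73], [-1.03, 1.25], [-2.08, 2.16], [-1.42, 1.45], [-3.14, 3.14]. Speed limits (rad/s): [2.39, 2.39, 3.01, 3.14, 3.14, 3.14].

## Interface

Orientations are given as a rotation vector (axis times angle).
In Python, from cell import arm gives the robot as it stands. The module is installed in compiled form; this text tells all that it offers.
- The arm moves only by the tool send_rows, never from a script. Its argument "rows" is a list of rows, each a list of 7 numbers: the shift along the tool's x, y, z in m, then the turn, a rotation vector about the tool's x, y, z in rad, then the closure, from 0 (fully open) to 1 (shut). A call has 1 to 10 rows; each row shifts and turns the commanded pose from where the row before left it, along the tool's axes as they then stand; what a row does not reach is not made up. A row lasts 1/10 s, in which the tool goes at most 50 mm and 8.59 degrees, less where a joint would pass 70% of its speed; a pose out of reach is approached as far as the arm can. A call is refused whole if a number of a shift passes 0.05 or a number of a turn 0.15, either way. A call with a gripper value outside its range is refused whole. The fingers move at their own pace and stop on an object; the grip force is fixed at half the most. Time passes only in rows, so rows that do not move let the fingers close. It gives the time, the measured TCP pose, the force and the opening at its end, in the units of the state.
- arm.get_state(): the state, without advancing time (a new reading comes with each control period).
- arm.get_image(name): name is "scene" or "top" or "wrist"; returns a dict with "pixels" (420x560x3 uint8, red, green, blue), "range_z" (420x560 float32, m along the optical axis (not along the pixel's ray), 0 where there is no reading), "fx", "fy", "cx", "cy" (pixels), "origin" and "orientation" of the camera in the world. Camera axes: x right, y down, z forward; pixel columns grow to the right and rows downward; lengths in m; the calibration is good to about 2 mm. A picture is of the moment at which its call begins.
- arm.close_job(): hands the job in, once; it reports no verdict.
Trained networks look in a picture, given as the dict that the camera call returned (one of the last four; its "shot" number tells which), for a name from the list of things; names that differ only in an ending like _2 or _b are one class to them, and where a whole thing is asked for, a point or a joint stands for the part that bears it (a point fixed in the world has none). Each returns a list of dicts, best first, with "confidence" (0 to 1); they miss things now and then, are a little off and sometimes report something else, mostly with a low value. They report only what shows in the picture. A call takes as long as a camera call.
- arm.silhouettes(picture, thing): "region" (420x560 bool, what is visible of it).
- arm.landmark_of(picture, thing): "point" ([x, y, z] in m, in world coordinates, good to about 4 mm: a listed point, or the origin of a listed thing).
The state is a dict: "time_s": time; "qpos": joint angles; "joint_velocities": joint speeds; "joint_efforts": joint torques, N m; "position": TCP position; "tool_rot": TCP orientation; "wrist_force": force on the tool from outside, world axes, zero at the start; "torque": the same for the moment, N m; "width": opening from 0.0 (shut) to 1.0 (fully open).
Only numpy, scipy, OpenCV 4.12 (cv2) and the standard library are available. Lean on these libraries where they do the work, as an engineer would, in place of code of your own. Each camera call takes 0.05 s, during which the arm holds its last target. There are 200 camera calls.

## Task

Two opened climate loggers lie on the table, each with its circuit board still standing up on four barbed posts. Press the long, narrow board straight down at both its ends until each end clicks past the barbs and the board sits flat and fully home on its posts. Leave the square board standing up as it is: its sensor still has to go under it.

Things in the scene. Friction and masses are not known exactly. Their poses are not given: they have to be found in the camera images.
- long_logger: Long logger: open white shell 168x84x20 mm, fixed to the table; origin under its middle, x along it to the end with a grey cable gland, z up. Its loose dark green board, 146x62x3 mm, stands above the shell on 4 barbed posts (x -62/+62, y -23/+23 mm, tips 40 mm high) that pass through its holes. Board's top face: 38 mm above the table raised, 30 mm home. Parts in its middle rise 9 mm more.
- plain_end (a point): Press point on the long board's top face, on its centre line, 57 mm from its middle towards the end without gland; moves with the board, axes as long_logger. Board is bare 16 mm all round it between the posts. This end clicks by itself: push straight down; the spring barbs give way at about 10 N and after some 5 mm the end drops home, 8 mm down, and is held. Shut fingertips will do.
- gland_end (a point): The same press point at the long board's other end, above the cable gland (114 mm from plain_end along x); same axes, heights (38 mm above the table raised, 30 mm home), bare area and push. The two ends click independently.
- square_middle (a point): Middle of the top face of the other, nearly square board (104x98x3 mm, same green) in another open white shell (126x120x20 mm, fixed). It too stands raised on barbed posts, face 38 mm above the table, and must stay so. z points up.

How it is judged:
At the end, for the whole second after the job is handed in: The long board lies home on its own four posts: plain_end and gland_end between 27 and 32.5 mm above the table (30 mm is fully home), plain_end within 6 mm of its place over the shell in x and y; the square board still stands raised, its middle more than 35.5 mm above the table (38 mm at the start) (height (world z) of plain_end between 0.027 and 0.0325 m and height (world z) of gland_end between 0.027 and 0.0325 m and x of plain_end in the frame of long_logger between -0.063 and -0.051 m and y of plain_end in the frame of long_logger between -0.006 and 0.006 m and height (world z) of square_middle above 0.0355 m); the robot touches nothing.
It fails at once if the square board is pressed down or shifted (its middle moves more than 3 mm) (distance of square_middle from where it was at the start of the episode above 0.003 m).
It also fails if it takes over 32 s, if anything falls off the work surface, if the arm or the gripper's body presses on something with over 40 N, if the wrist force passes 120 N, or if a joint passes its speed limit or range.

## Working session

There is one attempt and no reset: what is moved stays moved. The work goes in short steps, Python scripts to look and compute and a tool call to move; the robot and the scene stay as the last step left them, time stands still between calls to the robot, and variables do not carry over. Pictures are saved under pics/ and viewed, about 8 in all and at most 12, crops included, and the job is handed in when it is done.

Besides the shell and the picture viewer there is one more tool, called after "Call:" by a JSON object that holds its "fn" and its "kwargs". send_rows: Moves the arm, as the interface text tells. Its arguments: {"type":"object","properties":{"rows":{"type":"array"}},"required":["rows"]}

```bash
mkdir -p pics
python3 - <<'E'
from cell import arm
import cv2,numpy as np
s=arm.get_state();print(s['position'],s['tool_rot'],s['wrist_force'],arm.tip_reach,s['time_s'])
ims=[]
for n in("top","scene"):
    p=arm.get_image(n);ims.append(p['pixels'][:,:,::-1])
    for t in("plain_end","gland_end","square_middle","long_logger"):
        for d in arm.landmark_of(p,t)[:2]:print(n,t,np.round(d['point'],4),d['confidence'])
cv2.imwrite('pics/top.png',ims[0]);cv2.imwrite('pics/scene.png',ims[1])
E
```

```text
[0.17416869 0.57359339 0.24744504] [-4.61388245e-01 -3.10729349e+00  2.64027504e-03] [ 0.46517875 -0.17528628  0.84447866] 0.017 0.0
top plain_end [0.4797 0.2863 0.0393] 0.63
top gland_end [0.5821 0.2378 0.0405] 0.6
top square_middle [ 0.5629 -0.0688  0.0361] 0.85
top long_logger [ 0.5318  0.2661 -0.0044] 0.58
scene plain_end [0.4833 0.285  0.0368] 0.73
scene gland_end [0.5844 0.2407 0.0356] 0.69
scene square_middle [ 0.5655 -0.0656  0.0364] 0.74
scene long_logger [ 0.5302  0.2626 -0.0013] 0.93
```

View pics/top.png

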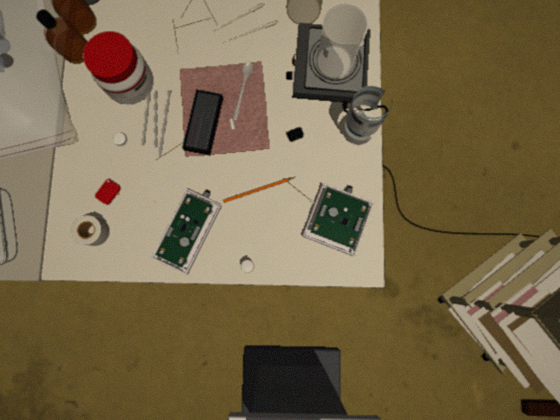

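View pics/scene.png

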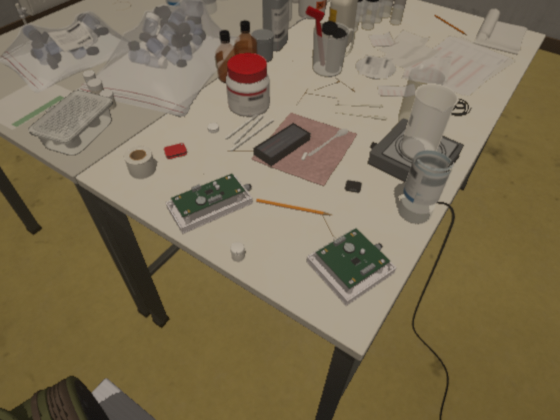

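The top view shows the long board at about (186,230) with its gland at (207,193), and the square board at (338,217). The network points agree with this. I'll move above plain_end, closing the fingers on the way and aligning the tool with the board.

Call:
{"fn": "send_rows", "kwargs": {"rows": [[-0.02,-0.01,0,0,0,0,1],[-0.044,-0.022,0.012,0,0,0,1],[-0.044,-0.022,0.012,0,0,0,1],[-0.044,-0.022,0.012,0,0,0,1],[-0.044,-0.022,0.012,0,0,0,1],[-0.044,-0.022,0.012,0,0,0,1],[-0.044,-0.022,0.012,0,0,0,1],[-0.044,-0.022,0.012,0,0,0,1],[-0.044,-0.022,0.012,0,0,0,1],[-0.006,0,0,0,0,0.133,1]]}}

```text
time_s: 1.5
position: [0.4809, 0.2853, 0.152]
tool_rot: [0.679, 3.067, -0.004]
wrist_force: [-0.7, 0.6, 0.2]
width: -0.003
```

```bash
cat > m.py <<'E'
from cell import arm
import cv2,numpy as np
from scipy.spatial.transform import Rotation as R
def look(name,save=None,things=("plain_end","gland_end")):
    s=arm.get_state();print(s['time_s'],np.round(s['position'],4),np.round(s['wrist_force'],1),s['width'])
    T=R.from_rotvec(s['tool_rot']).as_matrix();print(T.round(3).tolist())
    p=arm.get_image(name)
    if save:cv2.imwrite(save,p['pixels'][:,:,::-1])
    for t in things:
        for d in arm.landmark_of(p,t)[:2]:
            print(t,np.round(d['point'],4),d['confidence'],'tool shift',np.round(T.T@(d['point']-s['position']),4))
    return p,s,T
def cloud(p):
    v,u=np.mgrid[:420,:560];z=p['range_z']
    c=np.stack([(u-p['cx'])/p['fx']*z,(v-p['cy'])/p['fy']*z,z],-1)
    o=np.array(p['orientation']);M=R.from_rotvec(o).as_matrix() if o.size==3 else (o if o.shape==(3,3) else None)
    return c@M.T+p['origin']
E
python3 - <<'E'
from m import *
p,s,T=look('wrist','pics/w1.png')
W=cloud(p)
for d in arm.silhouettes(p,'long_logger')[:1]:
    r=d['region']&(p['range_z']>0);q=W[r];print(d['confidence'],q.shape,np.percentile(q[:,2],[5,50,95]))
    px=p['pixels'].astype(int);g=r&(px[:,:,1]>px[:,:,0]+8)&(W[:,:,2]>.032)&(W[:,:,2]<.044)
    q=W[g][:,:2].astype(np.float32);print('green rect',len(q),cv2.minAreaRect(q),np.median(W[g][:,2]))
E
```

```text
1.5 [0.4809 0.2853 0.152 ] [-0.7  0.6  0.2] -0.003378248423195162
[[-0.907, 0.422, -0.0], [0.422, 0.907, -0.002], [-0.001, -0.002, -1.0]]
plain_end [0.4769 0.2855 0.0394] 0.87 tool shift [ 0.0037 -0.0013  0.1126]
gland_end [0.5846 0.2419 0.0392] 0.83 tool shift [-0.1123  0.0046  0.1129]
0.71 (5335, 3) [0.00092917 0.00717099 0.01988754]
green rect 4 ((0.4914437234401703, 0.3142368495464325), (7.00925083947368e-05, 0.002604828216135502), 69.99147033691406) 0.036806600023971
```

View pics/w1.png

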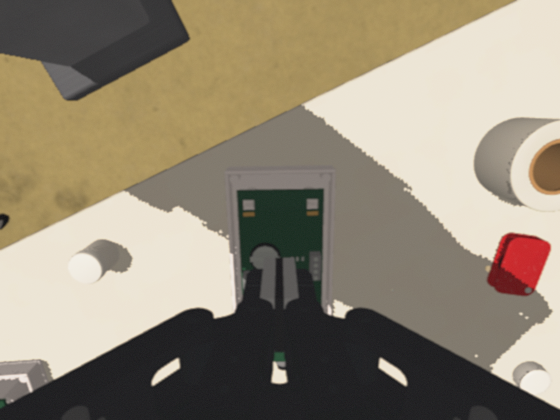

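The fingers are shut and centred on the board's centre line: shell edges at columns 229 and 332, tool at 280. The tool is aligned with the board and the posts show at (249,208) and (312,208). Going down.

Call:
{"fn": "send_rows", "kwargs": {"rows": [[0.001,0,0.03,0,0,0,1],[0,0,0.03,0,0,0,1],[0,0,0.025,0,0,0,1],[0,0,0.006,0,0,0,1],[0,0,0.003,0,0,0,1],[0,0,0.002,0,0,0,1],[0,0,0.002,0,0,0,1]]}}

```text
time_s: 2.4
position: [0.4783, 0.291, 0.0568]
tool_rot: [0.665, 3.069, 0.003]
wrist_force: [0.3, -0.1, -0.7]
width: 0.001
```

The measured pose is off by about 5 mm sideways, so I'll let it settle and read again.

Call:
{"fn": "send_rows", "kwargs": {"rows": [[0,0,0,0,0,0,1],[0,0,0,0,0,0,1]]}}

```text
time_s: 2.6
position: [0.4779, 0.2904, 0.0562]
tool_rot: [0.667, 3.069, 0.001]
wrist_force: [-1.3, -0.2, 0.1]
width: 0.003
```

Run:
```python
from m import *
p,s,T=look('wrist','pics/w2.png'); print(s['qpos'],s['torque'])
```

```text
2.6 [0.4779 0.2904 0.0562] [-1.3 -0.2  0.1] 0.002648261332309998
[[-0.91, 0.415, 0.001], [0.415, 0.91, 0.001], [-0.001, 0.001, -1.0]]
[ 5.45925249e-01  3.87689430e-01 -4.12329913e-01  7.69631227e-01
  1.46960117e-06  9.73691567e-01] [ 0.03448503  0.0149858  -0.07552746]
```

View pics/w2.png

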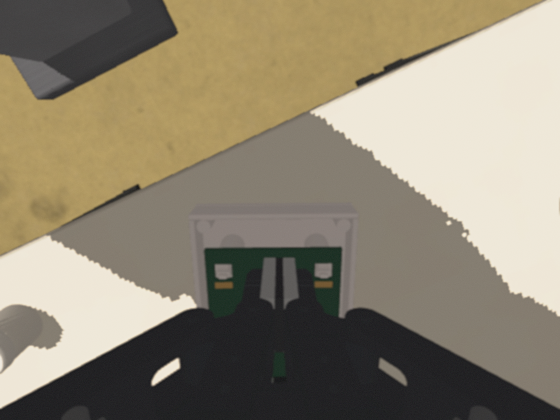

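The view shows the board edges at columns 206 and 342, so its centre is 274 against the tool at 280. That confirms a drift of about 3 mm. There is no contact yet. I'll correct by the measured pose.

Call:
{"fn": "send_rows", "kwargs": {"rows": [[0,0,-0.003,0,0,0,1],[-0.003,-0.003,0,0,0,0,1],[0,0,0,0,0,0,1]]}}

```text
time_s: 3.05
position: [0.4792, 0.2857, 0.0587]
tool_rot: [0.667, 3.07, -0.0]
wrist_force: [-0.4, 0.3, -0.1]
width: -0.001
```

Call:
{"fn": "send_rows", "kwargs": {"rows": [[0,0,0.003,0,0,0,1],[0,0,0.002,0,0,0,1],[0,0,0.002,0,0,0,1],[0,0,0.001,0,0,0,1]]}}

```text
time_s: 3.45
position: [0.4788, 0.2861, 0.0502]
tool_rot: [-0.667, -3.07, 0.0]
wrist_force: [0.3, 0.2, -0.5]
width: 0.001
```

Call:
{"fn": "send_rows", "kwargs": {"rows": [[0,0,0.001,0,0,0,1],[0,0,0,0,0,0,1]]}}

```text
time_s: 3.65
position: [0.4787, 0.286, 0.0491]
tool_rot: [-0.667, -3.07, 0.001]
wrist_force: [-0.7, 0.1, -0.4]
width: -0.003
```

Run:
```python
from m import *
p,s,T=look('scene',None)
cv2.imwrite('pics/s2.png',cv2.resize(p['pixels'][120:260,120:320,::-1],(800,560),interpolation=cv2.INTER_CUBIC))
```

```text
3.65 [0.4787 0.286  0.0491] [-0.7  0.1 -0.4] -0.0033638817842956605
[[-0.91, 0.415, -0.001], [0.415, 0.91, -0.0], [0.0, -0.001, -1.0]]
plain_end [0.4851 0.2869 0.0262] 0.85 tool shift [-0.0055  0.0035  0.0229]
gland_end [0.5816 0.2388 0.0363] 0.7 tool shift [-0.1132 -0.0002  0.0128]
```

View pics/s2.png

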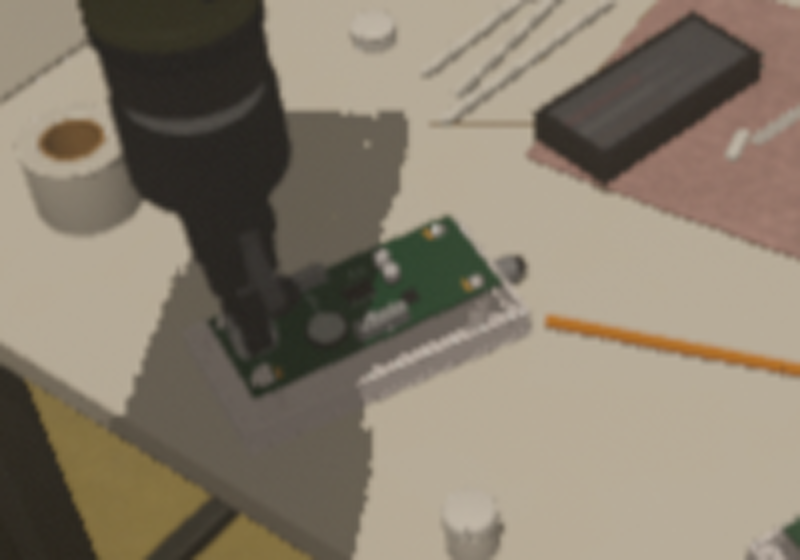

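The plain end has visibly dropped while the gland end is still up. The network puts the heights at 0.026 and 0.036. I'll press on until force shows it is seated.

Call:
{"fn": "send_rows", "kwargs": {"rows": [[0,0,0.001,0,0,0,1],[0,0,0.001,0,0,0,1],[0,0,0,0,0,0,1]]}}

```text
time_s: 4.1
position: [0.4791, 0.2862, 0.0478]
tool_rot: [0.667, 3.07, 0.0]
wrist_force: [-0.4, 0.2, 2.4]
width: -0.002
```

Call:
{"fn": "send_rows", "kwargs": {"rows": [[0,0,0.001,0,0,0,1],[0,0,0.001,0,0,0,1],[0,0,0,0,0,0,1]]}}

```text
time_s: 4.4
position: [0.4792, 0.2863, 0.0474]
tool_rot: [0.667, 3.069, 0.001]
wrist_force: [-4.5, -2.6, 18.1]
width: 0.006
```

It stopped at tip z of about 30.4 mm with 18 N, so the plain end is seated. Next I lift and go to the gland end.

Call:
{"fn": "send_rows", "kwargs": {"rows": [[0,0,-0.02,0,0,0,1],[0,0,-0.03,0,0,0,1],[-0.038,0,0,0,0,0,1],[-0.038,0.001,0,0,0,0,1],[-0.038,0,0,0,0,0,1],[0,0,0,0,0,0,1],[0,0,0,0,0,0,1]]}}

```text
time_s: 5.1
position: [0.5833, 0.2392, 0.095]
tool_rot: [-0.669, -3.069, 0.0]
wrist_force: [-0.1, -0.3, -0.2]
width: -0.005
```

Run:
```python
from m import *
p,s,T=look('wrist','pics/w3.png')
```

```text
5.1 [0.5833 0.2392 0.095 ] [-0.1 -0.3 -0.2] -0.004877803614823921
[[-0.909, 0.416, -0.001], [0.416, 0.909, -0.0], [0.001, -0.0, -1.0]]
plain_end [0.4806 0.2861 0.0342] 0.84 tool shift [ 1.128e-01 -1.000e-04  6.080e-02]
gland_end [0.5853 0.2423 0.0358] 0.6 tool shift [-0.0006  0.0037  0.0592]
```

View pics/w3.png

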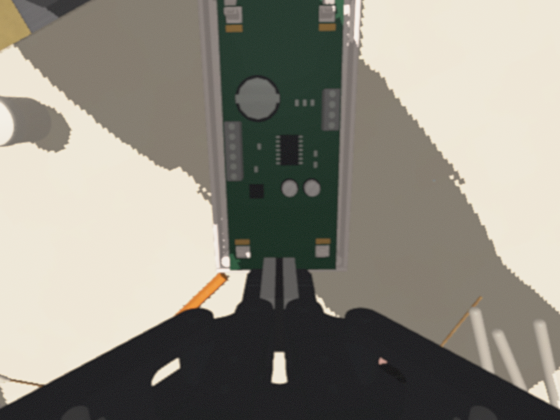

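The gland-end posts are at (243,250) and (322,247), centre column 282, about 1.5 mm to the right of the tool. I'll check the landing spot along the board by projecting it into the picture.

Run:
```python
from m import *
p=arm.get_image('wrist');s=arm.get_state()
o=np.array(p['orientation']);M=R.from_rotvec(o).as_matrix() if o.size==3 else o
def pr(w):
    c=M.T@(np.array(w)-p['origin']);return np.round([p['fx']*c[0]/c[2]+p['cx'],p['fy']*c[1]/c[2]+p['cy']],1)
T=R.from_rotvec(s['tool_rot']).as_matrix();t=s['position']+T@[0,.002,0]
for dx in(0,-.005,-.016):q=t+T@[dx,0,0];print(dx,pr([q[0],q[1],.038]))
q=t+T@[-.005,0.023,0];print('post exp',pr([q[0],q[1],.04]));q=t+T@[-.005,-0.023,0];print('post exp',pr([q[0],q[1],.04]))
```

```text
0 [283.1 244.8]
-0.005 [283.1 253. ]
-0.016 [283.  270.7]
post exp [324.1 254.5]
post exp [242.2 254.5]
```

The projected landing spot agrees to about 1–2 mm: board end expected at row 271 and seen at 270.

Call:
{"fn": "send_rows", "kwargs": {"rows": [[0.001,0.002,0.01,0,0,0,1],[0,0,0.016,0,0,0,1],[0,0,0.008,0,0,0,1],[0,0,0,0,0,0,1],[0,0,0,0,0,0,1]]}}

```text
time_s: 5.8
position: [0.5827, 0.2421, 0.0614]
tool_rot: [-0.666, -3.07, 0.0]
wrist_force: [0.5, 0.0, 0.1]
width: -0.0
```

Call:
{"fn": "send_rows", "kwargs": {"rows": [[0,0,0.003,0,0,0,1],[0,0,0.003,0,0,0,1],[0,0,0.002,0,0,0,1],[0,0,0.002,0,0,0,1],[0,0,0,0,0,0,1]]}}

```text
time_s: 6.3
position: [0.5833, 0.2421, 0.0517]
tool_rot: [0.667, 3.07, 0.001]
wrist_force: [0.2, -0.8, 1.6]
width: 0.002
```

Call:
{"fn": "send_rows", "kwargs": {"rows": [[0,0,0.002,0,0,0,1],[0,0,0.001,0,0,0,1],[0,0,0,0,0,0,1]]}}

```text
time_s: 6.6
position: [0.5827, 0.2418, 0.048]
tool_rot: [-0.667, -3.069, 0.001]
wrist_force: [-0.9, 0.1, -0.4]
width: -0.003
```

Call:
{"fn": "send_rows", "kwargs": {"rows": [[0,0,0.001,0,0,0,1],[0,0,0.001,0,0,0,1],[0,0,0.001,0,0,0,1],[0,0,0,0,0,0,1]]}}

```text
time_s: 7.0
position: [0.5829, 0.242, 0.047]
tool_rot: [0.667, 3.07, 0.0]
wrist_force: [-4.9, -2.3, 12.4]
width: -0.001
```

Seated at about 30 mm with 12 N. I'll push slightly more, then retreat up and back and check.

Call:
{"fn": "send_rows", "kwargs": {"rows": [[0,0,0.001,0,0,0,1],[0,0,-0.015,0,0,0,1],[0,0,-0.04,0,0,0,1],[0,0,-0.04,0,0,0,1],[0,0,-0.04,0,0,0,1],[-0.02,0.045,0,0,0,0,1],[-0.02,0.045,0,0,0,0,1],[-0.02,0.045,0,0,0,0,1],[0,0,0,0,0,0,1],[0,0,0,0,0,0,1]]}}

```text
time_s: 8.0
position: [0.6936, 0.3404, 0.1772]
tool_rot: [-0.665, -3.068, 0.003]
wrist_force: [-0.7, -0.5, -0.3]
width: -0.0
```

Run:
```python
from m import *
L=("plain_end","gland_end","long_logger","square_middle")
look('top',None,L)
p,s,T=look('scene',None,L)
cv2.imwrite('pics/s3.png',cv2.resize(p['pixels'][150:300,150:410,::-1],(780,450),interpolation=cv2.INTER_CUBIC))
W=cloud(p);px=p['pixels'].astype(int);g=(px[:,:,1]>px[:,:,0]+12)&(p['range_z']>0)
a=np.array([.4796,.2858]);b=np.array([.584,.24]);u=(b-a)/np.linalg.norm(b-a);n=np.array([-u[1],u[0]])
for nm,c in(("plain",a),("gland",b),("square",np.array([.564,-.067]))):
    d=W[:,:,:2]-c;k=g&(abs(d@u)<.012)&(abs(d@n)<.015);print(nm,k.sum(),np.percentile(W[k][:,2],[25,50,75]))
```

```text
8.0 [0.6936 0.3404 0.1772] [-0.7 -0.5 -0.3] -0.0003350808661865431
[[-0.91, 0.414, -0.002], [0.414, 0.91, -0.001], [0.002, -0.002, -1.0]]
plain_end [0.4826 0.2908 0.0295] 0.56 tool shift [ 0.1712 -0.1322  0.1483]
gland_end [0.5857 0.2407 0.032 ] 0.87 tool shift [ 0.0566 -0.1351  0.1456]
long_logger [ 0.5328  0.2662 -0.004 ] 0.8 tool shift [ 0.1153 -0.1337  0.1817]
square_middle [ 0.5637 -0.0678  0.0411] 0.96 tool shift [-0.0511 -0.425   0.137 ]
8.25 [0.693  0.3391 0.1809] [-0.2  0.2  0.4] 0.0016230994289778808
[[-0.91, 0.415, 0.001], [0.415, 0.91, 0.0], [-0.001, 0.001, -1.0]]
plain_end [0.4864 0.2879 0.0287] 0.77 tool shift [ 0.1668 -0.1325  0.1521]
plain_end [ 0.5644 -0.0616  0.0359] 0.28 tool shift [-0.0494 -0.418   0.1448]
gland_end [0.5843 0.2396 0.0298] 0.6 tool shift [ 0.0577 -0.1357  0.151 ]
gland_end [ 0.5265  0.2646 -0.0026] 0.44 tool shift [ 0.1206 -0.137   0.1834]
long_logger [ 5.280e-01  2.633e-01 -5.000e-04] 0.88 tool shift [ 0.1187 -0.1376  0.1813]
square_middle [ 0.5657 -0.066   0.034 ] 0.77 tool shift [-0.0524 -0.4214  0.1467]Traceback (most recent call last):
  File "<stdin>", line 9, in <module>
    return _quantile_unchecked(
        a, q, axis, out, overwrite_input, method, keepdims, weights)
    return _ureduce(a,
                    func=_quantile_ureduce_func,
    ...<5 lines>...
                    overwrite_input=overwrite_input,
                    method=method)
    r = func(a, **kwargs)
    result = _quantile(arr,
                       quantiles=q,
    ...<2 lines>...
                       out=out,
                       weights=wgt)
    slices_having_nans = np.isnan(arr[-1, ...])
                                  ~~~^^^^^^^^^
IndexError: index -1 is out of bounds for axis 0 with size 0
```

View pics/s3.png

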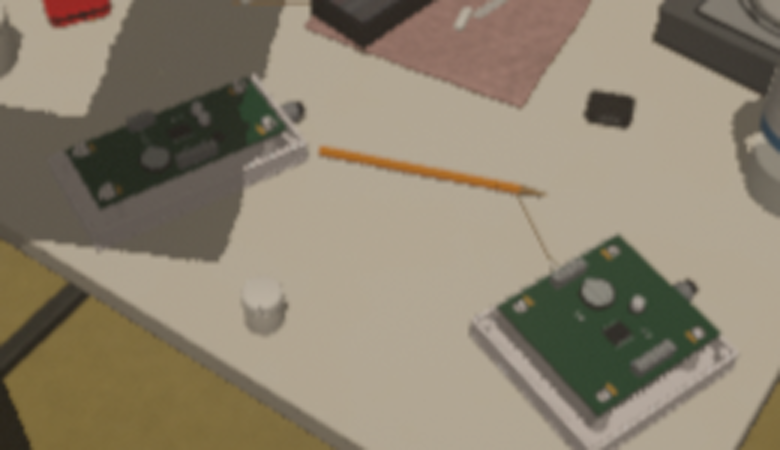

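The long board now sits low along its whole length in the shell, at about (180,150), while the square board at (610,325) still stands up. One depth check without the colour mask, then hand in if it agrees.

Run:
```python
from m import *
a=np.array([.4796,.2858]);b=np.array([.584,.24]);u=(b-a)/np.linalg.norm(b-a);n=np.array([-u[1],u[0]])
h={}
for cam in('top','scene'):
    p=arm.get_image(cam);W=cloud(p)
    for nm,c in(("plain",a),("gland",b),("square",np.array([.564,-.067]))):
        d=W[:,:,:2]-c;k=(p['range_z']>0)&(abs(d@u)<.010)&(abs(d@n)<.013)
        if k.any():h[cam,nm]=np.median(W[k][:,2]);print(cam,nm,k.sum(),np.percentile(W[k][:,2],[25,50,75]).round(4))
ok=all(h.get((c,e),1)<.034 for c in('top','scene') for e in('plain','gland'))
print(ok, arm.get_state()['wrist_force'])
if ok: arm.close_job();print('handed in')
```

```text
top plain 116 [0.0279 0.0288 0.0299]
top gland 513 [0.6455 0.6676 0.6724]
top square 111 [0.0371 0.038  0.0398]
scene plain 130 [-0.7497  0.0282  0.0293]
scene gland 119 [-0.7484  0.0283  0.0294]
scene square 170 [-0.7441  0.0375  0.0394]
False [-0.86280631  0.02322093  0.43381204]
```

In the top view the arm hides the gland end. The scene camera reads 28 mm at both ends and about 38 mm for the square board, so the board is home. Handing in.

```bash
python3 -c "
from cell import arm
print(arm.close_job())"
```

```text
the job is handed in; nothing more can be done
None
```

I pressed both ends of the long board straight down with shut fingertips until each end seated. I then backed the arm off into clear space and handed the job in at about 8.5 s.

- **Seating:** the push met a firm stop with the fingertips about 30 mm above the table at each end. The force was 18 N at the plain end and 12 N at the gland end. I didn't catch the barbs' roughly 10 N peak in either reading.
- **Heights at the end:** scene depth read about 28 mm at both ends of the long board (30 mm is fully home). The networks put the ends at 29–32 mm.
- **Square board:** it was never touched. Depth read about 38 mm, and the networks gave 41 mm (top) and 34 mm (scene). The 34 mm is below the 35.5 mm limit, but it is within their 4 mm error, and the picture shows the board still standing.
- **Checks that failed or disagreed:**
  - The automatic check before hand-in came out false, because the arm hid the gland end from the top camera. I handed in on the scene camera's reading.
  - A colour-based height check also failed, because the board lay in shadow.
  - The networks' last fixes for plain_end were about 4–7 mm off the earlier ones. They also scattered by about 5 mm between cameras, so I did not pin down its place over the shell any closer. In the picture the board lies squarely on its posts.
- **Drift:** the arm drifted about 5 mm sideways on the first descent. I corrected that before contact.

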